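# Put the bench gas line back in service

### The arm

A 6-joint arm with a two-finger parallel gripper is mounted at the origin on the work surface. World frame = base frame: x ahead of the robot, y to its left, z up, the work surface at z = 0. Lengths are in m, angles in rad, forces in N, time in s.
With the tool pointing down it reaches from about 0.35 to 0.775 m from the base axis. Payload 5.5 kg.
Tool frame: the origin (TCP) lies on the mounting face of the last link; the fingertips stand bot.tips_ahead ahead of it and the grasp point (between the pads) lies 155 mm ahead of it (bot.tips_ahead is the distance from the TCP to the fingertips, in m); z points along the fingers, y is the line along which they close (so a half turn about z gives the same grasp; the last joint's range is limited). The gripper opens to 85 mm and grips with 20 to 120 N. Pads are 22 mm wide; open, the fingers measure 114 mm over their backs; the gripper's body (76 mm by 85 mm) begins 54 mm behind the grasp point. The pads swing forward as they close: fully open they stand 13 mm farther back than shut.
Start: joints at [1.011, 0.313, 0.046, 1.304, 0, 1.431], TCP at [0.234, 0.525, 0.405] pointing down, gripper open.
Joint ranges: [-2.76, 2.76], [-0.86, 1.69], [-1.03, 1.26], [-2.2, 2.34], [-1.47, 1.5], [-3.14, 3.14]. Speed limits (rad/s): [2.57, 2.57, 3.14, 3.14, 3.14, 3.14].

### API

Orientations are given as a rotation vector (axis times angle).
In Python, from station import bot gives the robot as it stands. The module is installed in compiled form; this text tells all that it offers.
- The arm moves only by the tool apply_moves, never from a script. Its argument "increments" is a list of rows, each an object with "delta_pos": the shift along the world's x, y, z in units of 30 cm (1.0 is 30 cm), a list of three; "yaw": the turn about the world's z in units of 180 degrees (1.0 is 180 degrees). A call has 1 to 5 rows; each row is the pose to reach, as a shift and turn from the pose commanded when the call began, turning the shorter way round; what a row does not reach only later rows make up. A row lasts 1/12 s, in which the tool goes at most 41.7 mm and 7.16 degrees, less where a joint would pass 70% of its speed; a pose out of reach is approached as far as the arm can. A call with a number of a shift or a turn outside -1 to 1 is refused whole. A call with a gripper value outside its range is refused whole. "fingers" is the closure, from 0 (fully open) to 1 (shut), set as the call begins (left out, the last holds). The fingers move at their own pace and stop on an object; the grip force is fixed at half the most. Time passes only in rows, so rows that repeat a pose let the fingers close. It gives the time, the measured TCP pose, the force, the opening and the grip force at its end, in the units of the state.
- bot.state(): the state, without advancing time (a new reading comes with each control period).
- bot.get_image(name): name is "scene" or "top"; returns the picture (480x640x3 uint8, blue, green, red); there is no depth.
- bot.camera_model(name): a dict with "camera_matrix" (3x3 intrinsics, pixels), "world_from_camera" (4x4, takes a point from camera to world coordinates). Camera axes: x right, y down, z forward; pixel columns grow to the right and rows downward; lengths in m; the calibration is good to about 2 mm. A picture is of the moment at which its call begins. camera_model takes no time and is no camera call.
- bot.close_job(): hands the job in; it is judged then, once.
The state is a dict: "time_s": time; "q": joint angles; "qd": joint speeds; "joint_torque": joint torques, N m; "tcp_pos": TCP position; "orientation": TCP orientation; "wrist_force": force on the tool from outside, world axes, zero at the start; "wrist_torque": the same for the moment, N m; "opening": opening from 0.0 (shut) to 1.0 (fully open); "gripper_force": force on a finger pad.
Only numpy, scipy, OpenCV 4.12 (cv2) and the standard library are available. Lean on these libraries where they do the work, as an engineer would, in place of code of your own. Each camera call takes 0.05 s, during which the arm holds its last target. There are 200 camera calls.

### The job

Put the welding bench's shielding-gas line back in service: first screw the loose purge-port cap clockwise until it is fully home against its stop. Then close the valve wheel clockwise all the way to its stop, back it off (anticlockwise) exactly two full turns from there, and finish while still gripping the wheel's upright handle between the fingers, holding it still. Leave the hammer, pliers and steel offcut lying where they are.

Things in the scene. Friction and masses are not known exactly. Their poses are not given: they have to be found in the camera images.
- cap_grip (a point): Grip point of the purge-port cap: a steel disc (44 across, 18 high) with an upright bar 46 long, 14 thick, 36 high (mm) on top, on a brass neck with a round 80 mm foot fixed to the bench. The point is on the turning axis, 24 mm above the disc's top, 11 mm below the bar's top, 84 mm above the bench. x along the bar, y across its thickness, z up; it turns with the cap. Place and yaw vary.
- cap (a joint): Turn of the cap about its vertical axis, rad: 0 = fully home at a hard stop; positive = unscrewed, anticlockwise from above. Starts 0.6 to 1.2 loose: one clockwise twist closes it. It does not rise or come off; friction about 0.05 N m; stays where left. When home, the bar points at a small steel lug on the foot.
- valve_axis (a point): Point on the valve wheel's vertical axis at the height of the handle's centre, 115 mm above the bench. z up; does not turn with the wheel; at the stop the handle lies on this frame's +x side. Brass valve on a fixed round 90 mm foot; three-spoked aluminium wheel, 122 mm across, rim top 83 mm, hub top 91 mm above the bench. Place and yaw vary; valve and port may swap sides.
- wheel (a joint): Turn of the valve wheel, rad: 0 = closed, at a hard stop; positive = opened, anticlockwise from above; counts on through whole turns (two turns = 12.566), up to 25. Starts 3.5 to 8.0 open. Friction about 0.08 N m (2 N at the handle); stays where left; does not rise.
- handle: Upright black round handle on the wheel, 20 mm in diameter, 58 mm high; origin at its centre, 45 mm from the wheel's axis. It revolves freely on its own pin, so a gripper holding it from above can crank it round without turning itself. Its angle about valve_axis, anticlockwise from that frame's x axis, equals wheel.
- hammer: Bystander: hammer 260 mm long lying on the bench on the robot's right; origin under its middle.
- pliers: Bystander: pliers about 160 mm long with black grips lying on the bench on the robot's left; origin at the pivot, on the bench.
- angle_offcut: Bystander: rusty piece of steel angle, 50 x 130 x 50 mm, lying on the bench beyond the valve and port; origin under its base's centre.
Things that resemble listed ones, but are neither listed nor needed, are in the scene too. What is shaped like the part that bears valve_axis but green is not meant. Leave any purple look-alike of the part that bears cap_grip alone.

How it is judged:
On the way, in this order (a step that is already met when the one before it is completed fails the run):
1. the purge-port cap is screwed home (value of joint cap below 0.09 rad), for 0.2 s.
2. the valve wheel is closed to its stop (value of joint wheel below 0.09 rad), for 0.2 s.
At the end, for the whole second after the job is handed in: The cap is still home (within 0.09 rad, 5 degrees), the wheel stands still two full turns open from its stop (within 0.26 rad, 15 degrees), and the handle is between the fingers (grasp point within 15 mm of its axis, seen from above), which grip it with more than 5 N (value of joint cap below 0.09 rad and value of joint wheel between 12.306 and 12.826 rad and velocity of joint wheel between -0.1 and 0.1 rad/s and contact force between the fingers and handle above 5 N and horizontal distance between the grasp point and handle below 0.015 m); the arm keeps its last pose, push and grip.
It fails at once if the hammer is pushed from its place by more than 30 mm (distance of hammer from where it was at the start of the episode above 0.03 m).
It fails at once if the pair of pliers is pushed from its place by more than 30 mm (distance of pliers from where it was at the start of the episode above 0.03 m).
It fails at once if the steel offcut is pushed from its place by more than 30 mm (distance of angle_offcut from where it was at the start of the episode above 0.03 m).
It also fails if it takes over 72 s, if anything falls off the work surface, if the arm or the gripper's body presses on something with over 40 N, if the wrist force passes 120 N, or if a joint passes its speed limit or range.

## Working session

There is one attempt and no reset: what is moved stays moved. The work goes in short steps, Python scripts to look and compute and a tool call to move; the robot and the scene stay as the last step left them, time stands still between calls to the robot, and variables do not carry over. Pictures are saved under pics/ and viewed, at most 10 in all, crops included, and the job is handed in when it is done.

Besides the shell and the picture viewer there is one more tool, called after ">>>" as name(argument=value, ...) on one line, values as JSON. apply_moves: Moves the arm, as the interface text tells. Shifts and turns lie within -1 to 1; 1 stands for 30 cm of shift or 180 degrees of turn. Its arguments: {"type":"object","properties":{"increments":{"type":"array","items":{"type":"object","properties":{"delta_pos":{"type":"array","items":{"type":"number","minimum":-1,"maximum":1}},"yaw":{"type":"number","minimum":-1,"maximum":1}}}},"fingers":{"type":"number"}},"required":["increments"]}

```bash
mkdir -p pics; python3 - <<'E'
from station import bot
import cv2
for n in("scene","top"):
    cv2.imwrite(f"pics/{n}0.png",bot.get_image(n)); m=bot.camera_model(n); print(n,m)
s=bot.state();print(s,bot.tips_ahead)
E
```

```text
scene {'camera_matrix': array([[510.3398824 ,   0.        , 330.21940908],
       [  0.        , 510.3398824 , 238.96582573],
       [  0.        ,   0.        ,   1.        ]]), 'world_from_camera': array([[ 0.81807301,  0.31152986, -0.48343116,  1.0516256 ],
       [ 0.5750994 , -0.44919055,  0.68373133, -0.69584836],
       [-0.00414998, -0.83736312, -0.5466313 ,  0.66479367],
       [ 0.        ,  0.        ,  0.        ,  1.        ]])}
top {'camera_matrix': array([[536.9243177 ,   0.        , 318.56796014],
       [  0.        , 536.9243177 , 231.25260815],
       [  0.        ,   0.        ,   1.        ]]), 'world_from_camera': array([[-0.00543675, -0.99411371,  0.10820525,  0.45057746],
       [-0.99984189,  0.00723606,  0.01624296, -0.00629609],
       [-0.01693033, -0.10809983, -0.99399587,  1.267452  ],
       [ 0.        ,  0.        ,  0.        ,  1.        ]])}
{'time_s': 0.1, 'q': array([1.01135482e+00, 3.13973636e-01, 4.50978055e-02, 1.30357685e+00,
       3.69428294e-06, 1.43124524e+00]), 'qd': array([-1.57323632e-04, -7.57625957e-04,  3.25587662e-03,  9.52424304e-05,
        1.58438692e-04,  5.82698010e-04]), 'joint_torque': array([ 2.33811727e-03, -4.81726170e+01,  2.99243939e+01,  1.27848261e-02,
       -1.85778595e-04, -5.46430272e-06]), 'tcp_pos': array([0.23430271, 0.52492431, 0.40387242]), 'orientation': array([-6.54608620e-01, -3.07205157e+00,  2.44206912e-03]), 'wrist_force': array([-0.61461267, -0.78946806, -0.31191133]), 'wrist_torque': array([-0.02679222, -0.03722649,  0.011174  ]), 'gripper_force': 0.0, 'opening': 0.9986667783751688} 0.1734
```

View pics/top0.png

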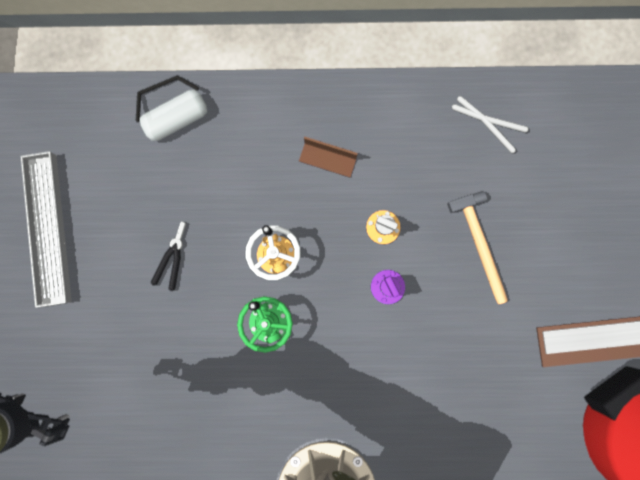

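View pics/scene0.png

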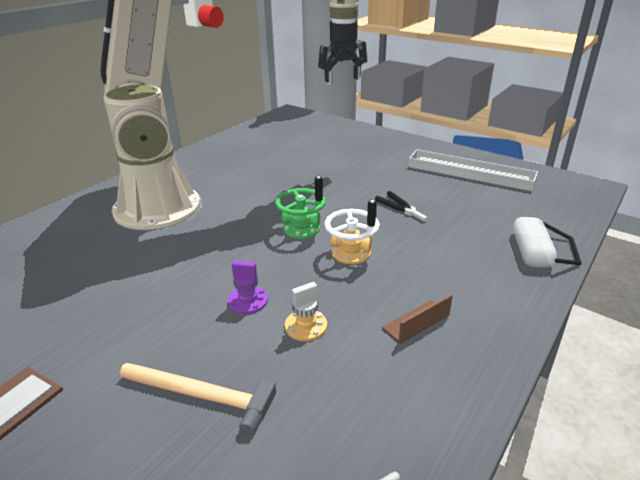

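Top view: the valve candidates are the aluminium wheel on brass at (273,252) and the green one at (265,324); I take the aluminium one. The cap candidates are the steel cap on a brass foot at (384,227) and the purple one at (388,287); I take the steel one. An enlarged crop will confirm both.

```bash
python3 - <<'E'
import cv2,numpy as np
t=cv2.imread("pics/top0.png")
a=cv2.resize(t[210:290,235:310],None,fx=5.3,fy=5.3,interpolation=cv2.INTER_CUBIC)
b=cv2.resize(t[190:265,350:420],None,fx=5.3,fy=5.3,interpolation=cv2.INTER_CUBIC)
h=max(a.shape[0],b.shape[0]);f=lambda i:cv2.copyMakeBorder(i,0,h-i.shape[0],0,0,0)
cv2.imwrite("pics/crop0.png",np.hstack([f(a),f(b)])); print(a.shape,b.shape)
s=cv2.imread("pics/scene0.png")
cv2.imwrite("pics/crop1.png",cv2.resize(s[190:345,270:400],None,fx=3.8,fy=3.8,interpolation=cv2.INTER_CUBIC))
E
```

```text
(424, 398, 3) (398, 371, 3)
```

View pics/crop0.png

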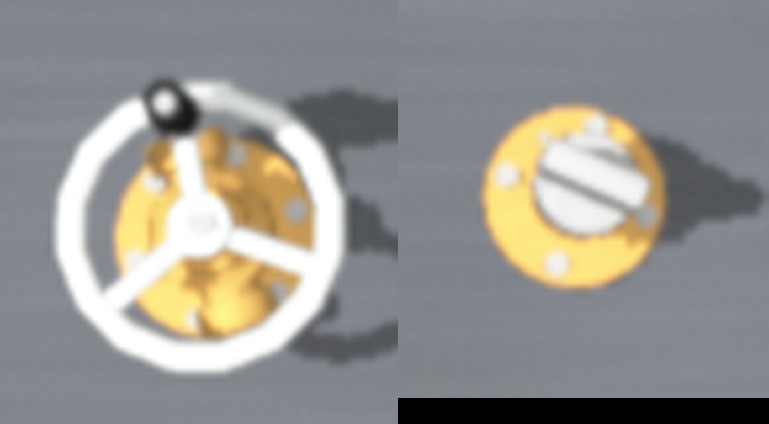

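View pics/crop1.png

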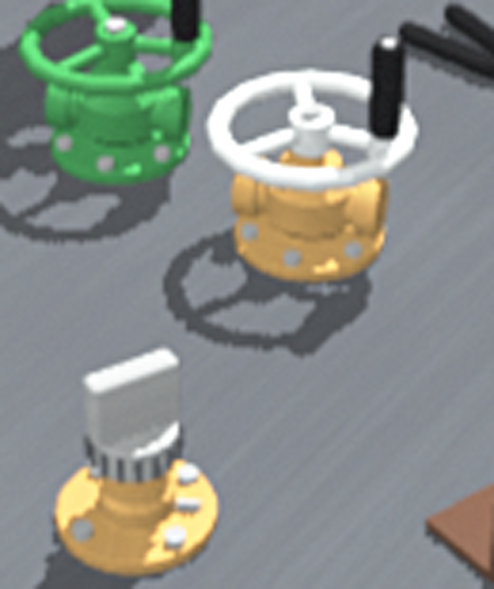

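```bash
cat > h.py <<'E'
from station import bot
import numpy as np
def w(n,u,v,z):
    m=bot.camera_model(n);K=np.array(m["camera_matrix"]);T=np.array(m["world_from_camera"])
    d=T[:3,:3]@np.linalg.solve(K,[u,v,1]);o=T[:3,3];return (o+d*(z-o[2])/d[2]).round(4)
E
python3 - <<'E'
from h import *
A=lambda x,y:((x+.5)/5.3-.5+235,(y+.5)/5.3-.5+210)
B=lambda x,y:((x-398+.5)/5.3-.5+350,(y+.5)/5.3-.5+190)
S=lambda x,y:((x+.5)/3.8-.5+270,(y+.5)/3.8-.5+190)
print("rim",w("top",*A(200,228),.079),"hub",w("top",*A(204,222),.091),"handle top",w("top",*A(166,101),.144))
print("rim L/R",w("top",*A(56,228),.079),w("top",*A(345,228),.079),w("top",*A(200,85),.079),w("top",*A(200,372),.079))
print("bar top",w("top",*B(597,174),.095),"foot",w("top",*B(575,197),.005))
print("S bar top ends",w("scene",*S(88,383),.095),w("scene",*S(176,357),.095),"lug",w("scene",*S(187,503),.01),
"bolts",w("scene",*S(188,472),.01),w("scene",*S(175,537),.01),w("scene",*S(80,528),.01))
print("S handle top",w("scene",*S(388,44),.144),"hub",w("scene",*S(312,116),.091))
print("bar line",w("top",*B(540,170),.06),w("top",*B(637,212),.06))
print("green handle",w("top",254,306,.144),"purple",w("top",390,285,.095))
from scipy.spatial.transform import Rotation as R
print(R.from_rotvec(bot.state()["orientation"]).as_matrix().round(3))
E
```

```text
rim [0.533  0.1161 0.079 ] hub [0.5346 0.1132 0.091 ] handle top [0.5792 0.1231 0.144 ]
rim L/R [0.5334 0.1765 0.079 ] [0.5326 0.0553 0.079 ] [0.5933 0.1163 0.079 ] [0.4729 0.1158 0.079 ]
bar top [ 0.5966 -0.1378  0.095 ] foot [ 0.5976 -0.138   0.005 ]
S bar top ends [ 0.5891 -0.1572  0.095 ] [ 0.6111 -0.1181  0.095 ] lug [ 0.6191 -0.1225  0.01  ] bolts [ 0.606  -0.1038  0.01  ] [ 0.6286 -0.1453  0.01  ] [ 0.5869 -0.1667  0.01  ]
S handle top [0.5793 0.1242 0.144 ] hub [0.5396 0.1099 0.091 ]
bar line [ 0.6029 -0.1175  0.06  ] [ 0.5845 -0.1585  0.06  ]
green handle [0.4176 0.1471 0.144 ] purple [ 0.4599 -0.1414  0.095 ]
[[-0.913  0.408 -0.001]
 [ 0.408  0.913 -0.001]
 [ 0.    -0.002 -1.   ]]
```

The crops confirm both. The cap axis is at (0.598, -0.138) with the bar at about 63°. The valve axis is at (0.5335, 0.1145) and the handle at about 11°, radius 46 mm against 45 mm given. Now I move over the cap.

>>> apply_moves(increments=[{"delta_pos": [0.303,-0.553,0],"yaw": 0.121},{"delta_pos": [0.303,-0.553,0],"yaw": 0.121},{"delta_pos": [0.303,-0.553,0],"yaw": 0.121},{"delta_pos": [0.303,-0.553,0],"yaw": 0.121},{"delta_pos": [0.303,-0.553,0],"yaw": 0.121}])

```text
time_s: 0.52
tcp_pos: [0.3258, 0.3569, 0.4043]
orientation: [-0.06, -3.141, 0.002]
wrist_force: [0.7, -0.1, 0.1]
opening: 1.001
gripper_force: 0.0
```

>>> apply_moves(increments=[{"delta_pos": [0.303,-0.553,0],"yaw": 0.121},{"delta_pos": [0.303,-0.553,0],"yaw": 0.121},{"delta_pos": [0.303,-0.553,0],"yaw": 0.121},{"delta_pos": [0.303,-0.553,0],"yaw": 0.121},{"delta_pos": [0.303,-0.553,0],"yaw": 0.121}])

```text
time_s: 0.93
tcp_pos: [0.4164, 0.1916, 0.4045]
orientation: [0.537, -3.095, -0.0]
wrist_force: [0.9, -0.0, -0.1]
opening: 1.002
gripper_force: 0.0
```

>>> apply_moves(increments=[{"delta_pos": [0.303,-0.553,0],"yaw": 0.121},{"delta_pos": [0.303,-0.553,0],"yaw": 0.121},{"delta_pos": [0.303,-0.553,0],"yaw": 0.121},{"delta_pos": [0.303,-0.553,0],"yaw": 0.121},{"delta_pos": [0.303,-0.553,0],"yaw": 0.121}])

```text
time_s: 1.35
tcp_pos: [0.5076, 0.0253, 0.4045]
orientation: [1.111, -2.938, -0.0]
wrist_force: [1.4, 0.5, -0.2]
opening: 1.003
gripper_force: 0.0
```

>>> apply_moves(increments=[{"delta_pos": [0.303,-0.553,0],"yaw": 0.121},{"delta_pos": [0.303,-0.553,0],"yaw": 0.121},{"delta_pos": [0.303,-0.553,0],"yaw": 0.121},{"delta_pos": [0.303,-0.553,0],"yaw": 0.121},{"delta_pos": [0.303,-0.553,0],"yaw": 0.121}])

```text
time_s: 1.77
tcp_pos: [0.5992, -0.1424, 0.4037]
orientation: [1.64, -2.679, 0.001]
wrist_force: [0.8, 0.1, 0.9]
opening: 1.002
gripper_force: 0.0
```

>>> apply_moves(increments=[{"delta_pos": [0,0,-0.1]},{"delta_pos": [0,0,-0.2]},{"delta_pos": [0,0,-0.3]},{"delta_pos": [0,0,-0.3]},{"delta_pos": [0,0,-0.3]}])

```text
invalid input at $.increments[0]: expected keys delta_pos, yaw
```

```bash
python3 - <<'E'
from h import *
import cv2
from scipy.spatial.transform import Rotation as R
s=bot.state();M=R.from_rotvec(s["orientation"]).as_matrix()
print(s["tcp_pos"],np.degrees(np.arctan2(M[1,1],M[0,1])),s["q"].round(3),s["wrist_torque"])
t=bot.get_image("top")[170:270,340:440];c=bot.get_image("scene")[210:350,230:370]
cv2.imwrite("pics/c2.png",np.hstack([cv2.resize(i,(400,400),interpolation=cv2.INTER_CUBIC) for i in(t,c)]))
E
```

```text
[ 0.5992445  -0.14235353  0.40368639] 152.95839377117778 [-3.630e-01  3.950e-01  1.610e-01  1.337e+00 -1.000e-03 -1.462e+00] [ 0.04694353 -0.01412823 -0.04006497]
```

View pics/c2.png

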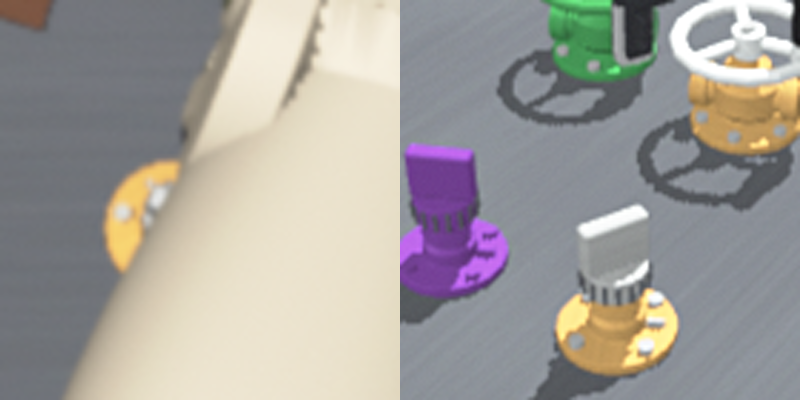

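>>> apply_moves(increments=[{"delta_pos": [-0.004,0.014,-0.12],"yaw": 0},{"delta_pos": [-0.004,0.014,-0.24],"yaw": 0},{"delta_pos": [-0.004,0.014,-0.36],"yaw": 0},{"delta_pos": [-0.004,0.014,-0.45],"yaw": 0},{"delta_pos": [-0.004,0.014,-0.45],"yaw": 0}])

```text
time_s: 2.28
tcp_pos: [0.5937, -0.1325, 0.2631]
orientation: [1.64, -2.671, -0.015]
wrist_force: [-0.6, 0.1, -0.5]
opening: 1.001
gripper_force: 0.0
```

```bash
python3 - <<'E'
from h import *
import cv2
s=bot.state()
print(s["tcp_pos"])
c=bot.get_image("scene")[210:350,240:380]
cv2.imwrite("pics/c3.png",cv2.resize(c,(560,560),interpolation=cv2.INTER_CUBIC))
E
```

```text
[ 0.59367606 -0.13249091  0.26309041]
```

View pics/c3.png

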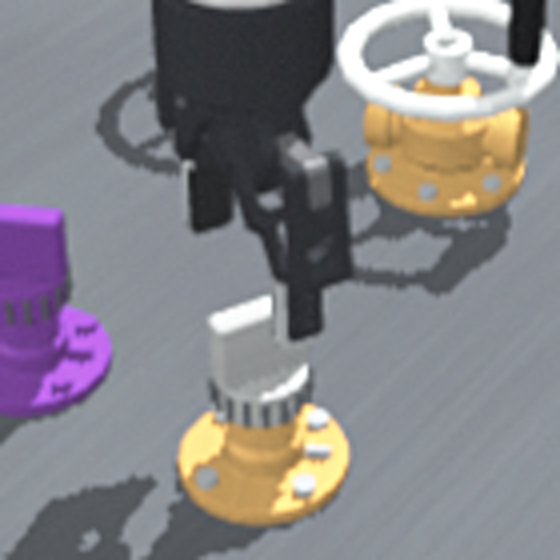

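>>> apply_moves(increments=[{"delta_pos": [0.004,-0.012,0],"yaw": 0},{"delta_pos": [0.004,-0.012,0],"yaw": 0},{"delta_pos": [0.004,-0.012,0],"yaw": 0},{"delta_pos": [0.004,-0.012,0],"yaw": 0}])

```text
time_s: 2.67
tcp_pos: [0.5988, -0.1382, 0.2719]
orientation: [-1.642, 2.676, -0.004]
wrist_force: [0.2, 0.4, -0.9]
opening: 0.997
gripper_force: 0.0
```

>>> apply_moves(increments=[{"delta_pos": [-0.002,0,-0.05],"yaw": 0},{"delta_pos": [-0.002,0,-0.1],"yaw": 0},{"delta_pos": [-0.002,0,-0.1],"yaw": 0},{"delta_pos": [-0.002,0,-0.1],"yaw": 0},{"delta_pos": [-0.002,0,-0.1],"yaw": 0}])

```text
time_s: 3.08
tcp_pos: [0.5978, -0.138, 0.2409]
orientation: [-1.643, 2.677, -0.002]
wrist_force: [0.8, -0.1, -0.4]
opening: 1.002
gripper_force: 0.0
```

>>> apply_moves(increments=[{"delta_pos": [0,0,0],"yaw": 0},{"delta_pos": [0,0,0],"yaw": 0},{"delta_pos": [0,0,0],"yaw": 0},{"delta_pos": [0,0,0],"yaw": 0},{"delta_pos": [0,0,0],"yaw": 0}], fingers=1)

```text
time_s: 3.5
tcp_pos: [0.5974, -0.1379, 0.24]
orientation: [-1.643, 2.678, -0.0]
wrist_force: [-0.6, -0.7, 0.3]
opening: 0.304
gripper_force: 0.0
```

>>> apply_moves(increments=[{"delta_pos": [0,0,0],"yaw": 0},{"delta_pos": [0,0,0],"yaw": 0},{"delta_pos": [0,0,0],"yaw": 0},{"delta_pos": [0,0,0],"yaw": 0},{"delta_pos": [0,0,0],"yaw": 0}])

```text
time_s: 3.92
tcp_pos: [0.5982, -0.1386, 0.2402]
orientation: [-1.642, 2.677, -0.004]
wrist_force: [4.5, -3.8, -0.1]
opening: 0.15
gripper_force: 61.0
```

Gripped on the bar at the expected opening of about 13 mm. Twisting clockwise.

>>> apply_moves(increments=[{"delta_pos": [0,0,0],"yaw": -0.03},{"delta_pos": [0,0,0],"yaw": -0.06},{"delta_pos": [0,0,0],"yaw": -0.09},{"delta_pos": [0,0,0],"yaw": -0.12},{"delta_pos": [0,0,0],"yaw": -0.15}])

```text
time_s: 4.33
tcp_pos: [0.5979, -0.1383, 0.2402]
orientation: [-0.965, 2.988, -0.002]
wrist_force: [3.3, -3.0, 0.5]
opening: 0.151
gripper_force: 61.1
```

```bash
cat > st.py <<'E'
from h import *
from scipy.spatial.transform import Rotation as R
s=bot.state();M=R.from_rotvec(s["orientation"]).as_matrix()
print(s["time_s"],s["tcp_pos"].round(4),"yaw",np.degrees(np.arctan2(M[1,1],M[0,1])).round(1),s["wrist_force"].round(1),s["wrist_torque"].round(2),s["opening"],s["q"].round(2))
E
python3 st.py
```

```text
4.3333 [ 0.5979 -0.1383  0.2402] yaw 125.8 [ 3.3 -3.   0.5] [-0.34 -0.4  -0.  ] 0.1506275241683972 [-0.36  0.48 -0.12  0.97 -0.   -0.98]
```

>>> apply_moves(increments=[{"delta_pos": [0,0,0],"yaw": -0.015},{"delta_pos": [0,0,0],"yaw": -0.03},{"delta_pos": [0,0,0],"yaw": -0.045},{"delta_pos": [0,0,0],"yaw": -0.06},{"delta_pos": [0,0,0],"yaw": -0.06}])

```text
time_s: 4.75
tcp_pos: [0.5979, -0.1381, 0.2402]
orientation: [-0.69, 3.064, -0.002]
wrist_force: [2.8, -3.7, 0.4]
opening: 0.151
gripper_force: 74.4
```

```bash
python3 st.py
```

```text
4.75 [ 0.5979 -0.1381  0.2402] yaw 115.4 [ 2.8 -3.7  0.4] [-0.62 -0.46  1.69] 0.1512728782752852 [-0.36  0.48 -0.12  0.97 -0.   -0.8 ]
```

>>> apply_moves(increments=[{"delta_pos": [0,0,0],"yaw": -0.01},{"delta_pos": [0,0,0],"yaw": -0.01},{"delta_pos": [0,0,0],"yaw": -0.01},{"delta_pos": [0,0,0],"yaw": -0.01}])

```text
time_s: 5.08
tcp_pos: [0.5979, -0.1381, 0.2403]
orientation: [-0.646, 3.073, -0.002]
wrist_force: [2.4, -5.1, 2.0]
opening: 0.153
gripper_force: 91.1
```

```bash
python3 st.py
```

```text
5.0833 [ 0.5979 -0.1381  0.2403] yaw 113.7 [ 2.4 -5.1  2. ] [-0.76 -0.48  2.36] 0.15318832721477144 [-0.36  0.48 -0.12  0.97 -0.   -0.77]
```

>>> apply_moves(increments=[{"delta_pos": [0,0,0],"yaw": 0},{"delta_pos": [0,0,0],"yaw": 0},{"delta_pos": [0,0,0],"yaw": 0},{"delta_pos": [0,0,0],"yaw": 0},{"delta_pos": [0,0,0],"yaw": 0}], fingers=0)

```text
time_s: 5.5
tcp_pos: [0.597, -0.1377, 0.2394]
orientation: [0.638, -3.075, -0.002]
wrist_force: [1.0, -0.5, -0.4]
opening: 0.848
gripper_force: 0.0
```

>>> apply_moves(increments=[{"delta_pos": [0,0,0],"yaw": 0},{"delta_pos": [0,0,0.1],"yaw": 0},{"delta_pos": [0,0,0.2],"yaw": 0},{"delta_pos": [0,0,0.3],"yaw": 0},{"delta_pos": [0,0,0.4],"yaw": 0}])

```text
time_s: 5.92
tcp_pos: [0.5971, -0.1378, 0.3608]
orientation: [0.638, -3.075, -0.001]
wrist_force: [-0.8, 0.1, -1.0]
opening: 1.0
gripper_force: 0.0
```

>>> apply_moves(increments=[{"delta_pos": [-0.008,0.109,0],"yaw": 0},{"delta_pos": [-0.016,0.218,0],"yaw": 0},{"delta_pos": [-0.024,0.327,0],"yaw": 0},{"delta_pos": [-0.032,0.436,0],"yaw": 0},{"delta_pos": [-0.032,0.436,0],"yaw": 0}])

```text
time_s: 6.33
tcp_pos: [0.5867, -0.0024, 0.36]
orientation: [0.647, -3.074, -0.004]
wrist_force: [-0.7, -0.9, -0.0]
opening: 1.0
gripper_force: 0.0
```

>>> apply_moves(increments=[{"delta_pos": [-0.008,0.109,0],"yaw": 0},{"delta_pos": [-0.016,0.218,0],"yaw": 0},{"delta_pos": [-0.024,0.327,0],"yaw": 0},{"delta_pos": [-0.032,0.436,0],"yaw": 0},{"delta_pos": [-0.032,0.436,0],"yaw": 0}])

```text
time_s: 6.75
tcp_pos: [0.5773, 0.1281, 0.3598]
orientation: [-0.647, 3.074, 0.004]
wrist_force: [-0.3, 0.1, 0.2]
opening: 1.003
gripper_force: 0.0
```

>>> apply_moves(increments=[{"delta_pos": [0,0,0],"yaw": 0},{"delta_pos": [0,0,0],"yaw": 0},{"delta_pos": [0,0,0],"yaw": 0}])

```text
time_s: 7.0
tcp_pos: [0.5783, 0.1227, 0.3597]
orientation: [0.637, -3.076, 0.0]
wrist_force: [0.4, -0.4, 0.6]
opening: 0.998
gripper_force: 0.0
```

```bash
python3 st.py; python3 - <<'E'
from h import *
import cv2
c=bot.get_image("scene");t=bot.get_image("top")
cv2.imwrite("pics/c4.png",np.hstack([cv2.resize(c[190:350,250:410],(400,400),interpolation=cv2.INTER_CUBIC),cv2.resize(t[190:265,350:425],(400,400),interpolation=cv2.INTER_CUBIC)]))
E
```

```text
7.0 [0.5783 0.1227 0.3597] yaw 113.4 [ 0.4 -0.4  0.6] [0.01 0.01 0.01] 0.9983593265578797 [ 0.07  0.36  0.    1.21 -0.   -0.34]
```

View pics/c4.png

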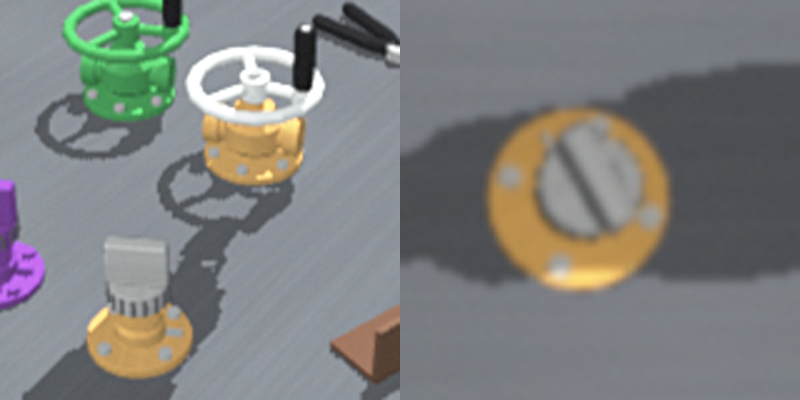

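The cap bar now points at the lug near (548,132) in the crop, so it is home. Now I descend onto the valve handle and grip it.

>>> apply_moves(increments=[{"delta_pos": [0.003,0.003,-0.1],"yaw": 0},{"delta_pos": [0.003,0.003,-0.19],"yaw": 0},{"delta_pos": [0.003,0.003,-0.28],"yaw": 0},{"delta_pos": [0.003,0.003,-0.28],"yaw": 0},{"delta_pos": [0.003,0.003,-0.28],"yaw": 0}])

```text
time_s: 7.52
tcp_pos: [0.5785, 0.1236, 0.2746]
orientation: [0.636, -3.073, -0.001]
wrist_force: [-0.8, 0.3, 0.1]
opening: 0.999
gripper_force: 0.0
```

>>> apply_moves(increments=[{"delta_pos": [0,0,0],"yaw": 0},{"delta_pos": [0,0,0],"yaw": 0},{"delta_pos": [0,0,0],"yaw": 0},{"delta_pos": [0,0,0],"yaw": 0},{"delta_pos": [0,0,0],"yaw": 0}], fingers=1)

```text
time_s: 7.93
tcp_pos: [0.5794, 0.1247, 0.2768]
orientation: [-0.639, 3.074, -0.0]
wrist_force: [-0.5, 0.3, -0.1]
opening: 0.302
gripper_force: 0.0
```

>>> apply_moves(increments=[{"delta_pos": [0,0,0],"yaw": 0},{"delta_pos": [0,0,0],"yaw": 0},{"delta_pos": [0,0,0],"yaw": 0},{"delta_pos": [0,0,0],"yaw": 0},{"delta_pos": [0,0,0],"yaw": 0}])

```text
time_s: 8.35
tcp_pos: [0.5794, 0.1246, 0.2768]
orientation: [-0.639, 3.074, -0.001]
wrist_force: [-0.1, -1.2, 6.6]
opening: 0.22
gripper_force: 58.4
```

```bash
python3 st.py; python3 - <<'E'
from h import *
import cv2
c=bot.get_image("scene")
cv2.imwrite("pics/c5.png",cv2.resize(c[130:290,290:450],(480,480),interpolation=cv2.INTER_CUBIC))
E
```

```text
8.35 [0.5794 0.1246 0.2768] yaw 113.5 [-0.1 -1.2  6.6] [-0.13  0.12 -0.  ] 0.21974427136077124 [ 0.08  0.41 -0.13  1.03 -0.   -0.33]
```

View pics/c5.png

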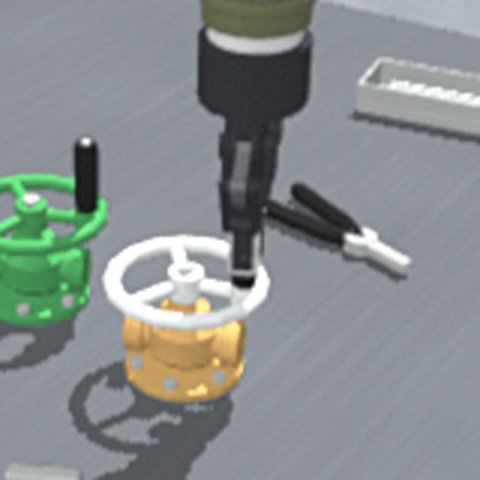

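```bash
cat > crank.py <<'E'
import sys,numpy as np,json
# args: start angle, step deg, n rows per call, calls
a,st,n,c=float(sys.argv[1]),float(sys.argv[2]),int(sys.argv[3]),int(sys.argv[4])
p=lambda t:45/300*np.array([np.cos(np.radians(t)),np.sin(np.radians(t))])
for k in range(c):
    print(a,[(p(a+st*(i+1))-p(a)).round(3).tolist() for i in range(n)]); a+=st*n
E
python3 crank.py 12.5 -12 5 1;python3 crank.py -47.5 -20 5 6
```

```text
12.5 [[0.004, -0.031], [0.001, -0.062], [-0.009, -0.092], [-0.024, -0.12], [-0.045, -0.143]]
-47.5 [[-0.044, -0.028], [-0.095, -0.039], [-0.146, -0.032], [-0.193, -0.008], [-0.228, 0.03]]
-147.5 [[-0.02, 0.048], [-0.022, 0.1], [-0.007, 0.15], [0.025, 0.191], [0.069, 0.219]]
-247.5 [[0.051, 0.011], [0.103, 0.004], [0.149, -0.02], [0.184, -0.058], [0.204, -0.106]]
-347.5 [[0.002, -0.052], [-0.013, -0.102], [-0.045, -0.143], [-0.089, -0.171], [-0.14, -0.182]]
-447.5 [[-0.052, 0.007], [-0.098, 0.031], [-0.133, 0.069], [-0.153, 0.117], [-0.155, 0.169]]
-547.5 [[0.016, 0.05], [0.047, 0.091], [0.091, 0.119], [0.142, 0.13], [0.194, 0.123]]
```

>>> apply_moves(increments=[{"delta_pos": [0.004,-0.031,0],"yaw": 0},{"delta_pos": [0.001,-0.062,0],"yaw": 0},{"delta_pos": [-0.009,-0.092,0],"yaw": 0},{"delta_pos": [-0.024,-0.12,0],"yaw": 0},{"delta_pos": [-0.045,-0.143,0],"yaw": 0}])

```text
time_s: 8.82
tcp_pos: [0.5659, 0.0818, 0.2767]
orientation: [-0.639, 3.073, 0.003]
wrist_force: [-1.5, 5.7, 6.5]
opening: 0.218
gripper_force: 58.9
```

```bash
python3 st.py
```

```text
8.8167 [0.5659 0.0818 0.2767] yaw 113.5 [-1.5  5.7  6.5] [1.03 0.23 0.01] 0.21848192313613551 [ 0.    0.37 -0.19  1.01  0.   -0.41]
```

>>> apply_moves(increments=[{"delta_pos": [-0.044,-0.028,0],"yaw": 0},{"delta_pos": [-0.095,-0.039,0],"yaw": 0},{"delta_pos": [-0.146,-0.032,0],"yaw": 0},{"delta_pos": [-0.193,-0.008,0],"yaw": 0},{"delta_pos": [-0.228,0.03,0],"yaw": 0}])

```text
time_s: 9.23
tcp_pos: [0.4977, 0.09, 0.2768]
orientation: [-0.635, 3.073, -0.003]
wrist_force: [7.0, 1.7, 1.2]
opening: 0.216
gripper_force: 59.1
```

```bash
python3 st.py; python3 crank.py -147.5 -10 4 1;python3 crank.py -187.5 -6 3 20
```

```text
9.2333 [0.4977 0.09   0.2768] yaw 113.4 [7.  1.7 1.2] [ 0.26 -1.52 -0.  ] 0.21624144548024082 [ 0.02  0.26 -0.36  0.95 -0.   -0.39]
-147.5 [[-0.012, 0.023], [-0.02, 0.048], [-0.023, 0.074], [-0.022, 0.1]]
-187.5 [[0.003, 0.015], [0.007, 0.03], [0.013, 0.045]]
-205.5 [[0.007, 0.014], [0.016, 0.027], [0.027, 0.039]]
-223.5 [[0.011, 0.011], [0.024, 0.02], [0.037, 0.029]]
-241.5 [[0.014, 0.007], [0.029, 0.012], [0.044, 0.016]]
-259.5 [[0.016, 0.002], [0.031, 0.002], [0.047, 0.001]]
-277.5 [[0.015, -0.003], [0.03, -0.007], [0.045, -0.013]]
-295.5 [[0.014, -0.007], [0.027, -0.016], [0.039, -0.027]]
-313.5 [[0.011, -0.011], [0.02, -0.024], [0.029, -0.037]]
-331.5 [[0.007, -0.014], [0.012, -0.029], [0.016, -0.044]]
-349.5 [[0.002, -0.016], [0.002, -0.031], [0.001, -0.047]]
-367.5 [[-0.003, -0.015], [-0.007, -0.03], [-0.013, -0.045]]
-385.5 [[-0.007, -0.014], [-0.016, -0.027], [-0.027, -0.039]]
-403.5 [[-0.011, -0.011], [-0.024, -0.02], [-0.037, -0.029]]
-421.5 [[-0.014, -0.007], [-0.029, -0.012], [-0.044, -0.016]]
-439.5 [[-0.016, -0.002], [-0.031, -0.002], [-0.047, -0.001]]
-457.5 [[-0.015, 0.003], [-0.03, 0.007], [-0.045, 0.013]]
-475.5 [[-0.014, 0.007], [-0.027, 0.016], [-0.039, 0.027]]
-493.5 [[-0.011, 0.011], [-0.02, 0.024], [-0.029, 0.037]]
-511.5 [[-0.007, 0.014], [-0.012, 0.029], [-0.016, 0.044]]
-529.5 [[-0.002, 0.016], [-0.002, 0.031], [-0.001, 0.047]]
```

>>> apply_moves(increments=[{"delta_pos": [-0.012,0.023,0],"yaw": 0},{"delta_pos": [-0.02,0.048,0],"yaw": 0},{"delta_pos": [-0.023,0.074,0],"yaw": 0},{"delta_pos": [-0.022,0.1,0],"yaw": 0},{"delta_pos": [-0.022,0.1,0],"yaw": 0}])

```text
time_s: 9.65
tcp_pos: [0.4909, 0.1221, 0.2767]
orientation: [-0.641, 3.074, 0.001]
wrist_force: [-0.7, 2.4, 9.5]
opening: 0.221
gripper_force: 60.2
```

>>> apply_moves(increments=[{"delta_pos": [0.003,0.015,0],"yaw": 0},{"delta_pos": [0.007,0.03,0],"yaw": 0},{"delta_pos": [0.013,0.045,0],"yaw": 0},{"delta_pos": [0.013,0.045,0],"yaw": 0}])

```text
time_s: 9.98
tcp_pos: [0.4951, 0.1352, 0.2767]
orientation: [-0.64, 3.074, 0.0]
wrist_force: [-0.6, 1.8, 10.0]
opening: 0.217
gripper_force: 60.1
```

>>> apply_moves(increments=[{"delta_pos": [0.007,0.014,0],"yaw": 0},{"delta_pos": [0.016,0.027,0],"yaw": 0},{"delta_pos": [0.027,0.039,0],"yaw": 0},{"delta_pos": [0.027,0.039,0],"yaw": 0}])

```text
time_s: 10.32
tcp_pos: [0.5033, 0.1468, 0.2767]
orientation: [-0.64, 3.074, 0.0]
wrist_force: [0.3, 1.0, 9.6]
opening: 0.22
gripper_force: 60.1
```

>>> apply_moves(increments=[{"delta_pos": [0.011,0.011,0],"yaw": 0},{"delta_pos": [0.024,0.02,0],"yaw": 0},{"delta_pos": [0.037,0.029,0],"yaw": 0},{"delta_pos": [0.037,0.029,0],"yaw": 0}])

```text
time_s: 10.65
tcp_pos: [0.5146, 0.1553, 0.2767]
orientation: [-0.64, 3.074, -0.001]
wrist_force: [0.7, -0.4, 10.1]
opening: 0.218
gripper_force: 60.0
```

>>> apply_moves(increments=[{"delta_pos": [0.014,0.007,0],"yaw": 0},{"delta_pos": [0.029,0.012,0],"yaw": 0},{"delta_pos": [0.044,0.016,0],"yaw": 0},{"delta_pos": [0.044,0.016,0],"yaw": 0}])

```text
time_s: 10.98
tcp_pos: [0.5279, 0.1599, 0.2767]
orientation: [-0.639, 3.074, -0.001]
wrist_force: [2.3, -1.5, 9.6]
opening: 0.217
gripper_force: 60.1
```

>>> apply_moves(increments=[{"delta_pos": [0.016,0.002,0],"yaw": 0},{"delta_pos": [0.031,0.002,0],"yaw": 0},{"delta_pos": [0.047,0.001,0],"yaw": 0},{"delta_pos": [0.047,0.001,0],"yaw": 0}])

```text
time_s: 11.32
tcp_pos: [0.5418, 0.16, 0.2767]
orientation: [-0.639, 3.075, -0.001]
wrist_force: [0.5, -0.4, 9.3]
opening: 0.221
gripper_force: 60.1
```

>>> apply_moves(increments=[{"delta_pos": [0.015,-0.003,0],"yaw": 0},{"delta_pos": [0.03,-0.007,0],"yaw": 0},{"delta_pos": [0.045,-0.013,0],"yaw": 0},{"delta_pos": [0.045,-0.013,0],"yaw": 0}])

```text
time_s: 11.65
tcp_pos: [0.5552, 0.156, 0.2767]
orientation: [-0.639, 3.075, -0.001]
wrist_force: [-0.2, -0.9, 11.1]
opening: 0.216
gripper_force: 60.1
```

>>> apply_moves(increments=[{"delta_pos": [0.014,-0.007,0],"yaw": 0},{"delta_pos": [0.027,-0.016,0],"yaw": 0},{"delta_pos": [0.039,-0.027,0],"yaw": 0},{"delta_pos": [0.039,-0.027,0],"yaw": 0}])

```text
time_s: 11.98
tcp_pos: [0.5668, 0.1478, 0.2767]
orientation: [-0.639, 3.075, -0.001]
wrist_force: [0.3, -1.2, 9.0]
opening: 0.217
gripper_force: 60.2
```

>>> apply_moves(increments=[{"delta_pos": [0.011,-0.011,0],"yaw": 0},{"delta_pos": [0.02,-0.024,0],"yaw": 0},{"delta_pos": [0.029,-0.037,0],"yaw": 0},{"delta_pos": [0.029,-0.037,0],"yaw": 0}])

```text
time_s: 12.32
tcp_pos: [0.5752, 0.1367, 0.2767]
orientation: [-0.639, 3.076, -0.0]
wrist_force: [-1.3, -1.8, 10.0]
opening: 0.217
gripper_force: 60.2
```

>>> apply_moves(increments=[{"delta_pos": [0.007,-0.014,0],"yaw": 0},{"delta_pos": [0.012,-0.029,0],"yaw": 0},{"delta_pos": [0.016,-0.044,0],"yaw": 0},{"delta_pos": [0.016,-0.044,0],"yaw": 0}])

```text
time_s: 12.65
tcp_pos: [0.5789, 0.1268, 0.2767]
orientation: [-0.644, 3.074, 0.017]
wrist_force: [-3.9, 16.7, 11.0]
opening: 0.219
gripper_force: 60.7
```

Resistance of 17 N with the position lagging suggests the stop. I'll measure, then push slightly more to confirm.

>>> apply_moves(increments=[{"delta_pos": [0,-0.01,0],"yaw": 0},{"delta_pos": [0,-0.01,0],"yaw": 0},{"delta_pos": [0,-0.01,0],"yaw": 0},{"delta_pos": [0,-0.01,0],"yaw": 0}])

```text
time_s: 12.98
tcp_pos: [0.5788, 0.1261, 0.2767]
orientation: [-0.648, 3.072, 0.022]
wrist_force: [-3.5, 24.3, 10.2]
opening: 0.22
gripper_force: 60.7
```

```bash
python3 st.py; python3 - <<'E'
from h import *
from scipy.spatial.transform import Rotation as R
from scipy.optimize import least_squares
P=np.array([[.5659,.0818],[.4909,.1221],[.4951,.1352],[.5033,.1468],[.5146,.1553],[.5279,.1599],[.5418,.16],[.5552,.156],[.5668,.1478],[.5752,.1367]])[1:]
r=least_squares(lambda p:np.hypot(*(P-p[:2]).T)-p[2],[.535,.115,.045]);print(r.x,r.fun.round(4))
s=bot.state();g=s["tcp_pos"]+R.from_rotvec(s["orientation"]).apply([0,0,.155]);print(g)
for t in(s["tcp_pos"],g): d=t[:2]-r.x[:2];print(np.degrees(np.arctan2(d[1],d[0])),np.hypot(*d))
E
```

```text
12.9833 [0.5788 0.1261 0.2767] yaw 113.8 [-3.5 24.3 10.2] [ 4.4   0.63 -0.05] 0.2198352265916983 [ 0.08  0.41 -0.13  1.03  0.01 -0.34]
[0.53551929 0.11542275 0.04504501] [ 0.0001 -0.     -0.0001 -0.      0.0001 -0.      0.0001 -0.     -0.    ]
[0.57868314 0.12825379 0.12173067]
13.822677698760424 0.04459779219901884
16.55528861583423 0.04503058870559073
```

The stop is at handle angle 16.6° (24 N resistance, wheel radius fits 45.0 mm). Next I open it by 720°.

```bash
python3 - <<'E'
import numpy as np
c=np.array([.5355,.1154]);q=lambda a:c+.045*np.array([np.cos(np.radians(a)),np.sin(np.radians(a))])
cur=np.array([.5797,.1201])
for ang in [[20,28,45,63,80]]+[[80+20*i+100*k for i in range(1,6)] for k in range(6)]+[[696,712,726,736.6,736.6]]:
    D=[((q(a)-cur)/.3).round(3) for a in ang]; print(ang[-1],[d.tolist() for d in D]); cur=cur+.3*D[-1]
print(q(736.6))
E
```

```text
80 [[-0.006, 0.036], [-0.015, 0.055], [-0.041, 0.09], [-0.079, 0.118], [-0.121, 0.132]]
180 [[-0.052, 0.0], [-0.101, -0.018], [-0.141, -0.051], [-0.167, -0.096], [-0.176, -0.148]]
280 [[0.009, -0.051], [0.035, -0.096], [0.075, -0.13], [0.124, -0.147], [0.176, -0.147]]
380 [[0.049, 0.017], [0.089, 0.051], [0.115, 0.096], [0.124, 0.147], [0.115, 0.199]]
480 [[-0.026, 0.045], [-0.066, 0.078], [-0.115, 0.096], [-0.167, 0.096], [-0.216, 0.078]]
580 [[-0.04, -0.033], [-0.066, -0.078], [-0.075, -0.13], [-0.066, -0.181], [-0.04, -0.226]]
680 [[0.04, -0.034], [0.089, -0.051], [0.141, -0.051], [0.19, -0.034], [0.23, -0.0]]
736.6 [[0.022, 0.035], [0.033, 0.075], [0.034, 0.112], [0.028, 0.139], [0.028, 0.139]]
[0.57862452 0.12825598]
```

>>> apply_moves(increments=[{"delta_pos": [-0.006,0.036,0],"yaw": 0},{"delta_pos": [-0.015,0.055,0],"yaw": 0},{"delta_pos": [-0.041,0.09,0],"yaw": 0},{"delta_pos": [-0.079,0.118,0],"yaw": 0},{"delta_pos": [-0.121,0.132,0],"yaw": 0}])

```text
time_s: 13.4
tcp_pos: [0.5439, 0.1602, 0.2767]
orientation: [-0.638, 3.074, -0.006]
wrist_force: [0.7, -9.1, 8.9]
opening: 0.213
gripper_force: 60.7
```

>>> apply_moves(increments=[{"delta_pos": [-0.052,0,0],"yaw": 0},{"delta_pos": [-0.101,-0.018,0],"yaw": 0},{"delta_pos": [-0.141,-0.051,0],"yaw": 0},{"delta_pos": [-0.167,-0.096,0],"yaw": 0},{"delta_pos": [-0.176,-0.148,0],"yaw": 0}])

```text
time_s: 13.82
tcp_pos: [0.4903, 0.1166, 0.2768]
orientation: [-0.642, 3.073, 0.003]
wrist_force: [4.6, 2.9, 5.6]
opening: 0.217
gripper_force: 60.3
```

```bash
python3 st.py
```

```text
13.8167 [0.4903 0.1166 0.2768] yaw 113.6 [4.6 2.9 5.6] [ 0.58 -1.01 -0.03] 0.217209922375794 [ 0.07  0.25 -0.36  0.95  0.   -0.34]
```

Tracking well, so I continue.

>>> apply_moves(increments=[{"delta_pos": [0.009,-0.051,0],"yaw": 0},{"delta_pos": [0.035,-0.096,0],"yaw": 0},{"delta_pos": [0.075,-0.13,0],"yaw": 0},{"delta_pos": [0.124,-0.147,0],"yaw": 0},{"delta_pos": [0.176,-0.147,0],"yaw": 0}])

```text
time_s: 14.23
tcp_pos: [0.5433, 0.0709, 0.2767]
orientation: [0.637, -3.075, 0.0]
wrist_force: [-4.1, 5.2, 11.8]
opening: 0.221
gripper_force: 61.1
```

>>> apply_moves(increments=[{"delta_pos": [0.049,0.017,0],"yaw": 0},{"delta_pos": [0.089,0.051,0],"yaw": 0},{"delta_pos": [0.115,0.096,0],"yaw": 0},{"delta_pos": [0.124,0.147,0],"yaw": 0},{"delta_pos": [0.115,0.199,0],"yaw": 0}])

```text
time_s: 14.65
tcp_pos: [0.5782, 0.1314, 0.2766]
orientation: [0.637, -3.075, 0.003]
wrist_force: [-8.7, -7.4, 16.0]
opening: 0.22
gripper_force: 61.5
```

>>> apply_moves(increments=[{"delta_pos": [-0.026,0.045,0],"yaw": 0},{"delta_pos": [-0.066,0.078,0],"yaw": 0},{"delta_pos": [-0.115,0.096,0],"yaw": 0},{"delta_pos": [-0.167,0.096,0],"yaw": 0},{"delta_pos": [-0.216,0.078,0],"yaw": 0}])

```text
time_s: 15.07
tcp_pos: [0.5139, 0.1554, 0.2767]
orientation: [-0.64, 3.072, -0.003]
wrist_force: [6.0, -5.8, 5.3]
opening: 0.213
gripper_force: 60.4
```

>>> apply_moves(increments=[{"delta_pos": [-0.04,-0.033,0],"yaw": 0},{"delta_pos": [-0.066,-0.078,0],"yaw": 0},{"delta_pos": [-0.075,-0.13,0],"yaw": 0},{"delta_pos": [-0.066,-0.181,0],"yaw": 0},{"delta_pos": [-0.04,-0.226,0],"yaw": 0}])

```text
time_s: 15.48
tcp_pos: [0.5002, 0.0873, 0.2767]
orientation: [0.641, -3.075, -0.003]
wrist_force: [1.1, 5.9, 7.2]
opening: 0.22
gripper_force: 60.7
```

>>> apply_moves(increments=[{"delta_pos": [0.04,-0.034,0],"yaw": 0},{"delta_pos": [0.089,-0.051,0],"yaw": 0},{"delta_pos": [0.141,-0.051,0],"yaw": 0},{"delta_pos": [0.19,-0.034,0],"yaw": 0},{"delta_pos": [0.23,0,0],"yaw": 0}])

```text
time_s: 15.9
tcp_pos: [0.5705, 0.0865, 0.2766]
orientation: [0.637, -3.075, 0.0]
wrist_force: [-7.3, 2.3, 14.9]
opening: 0.222
gripper_force: 61.3
```

>>> apply_moves(increments=[{"delta_pos": [0.022,0.035,0],"yaw": 0},{"delta_pos": [0.033,0.075,0],"yaw": 0},{"delta_pos": [0.034,0.112,0],"yaw": 0},{"delta_pos": [0.028,0.139,0],"yaw": 0},{"delta_pos": [0.028,0.139,0],"yaw": 0}])

```text
time_s: 16.32
tcp_pos: [0.5782, 0.1303, 0.2767]
orientation: [0.642, -3.075, -0.001]
wrist_force: [-3.0, 2.2, 10.5]
opening: 0.218
gripper_force: 60.9
```

>>> apply_moves(increments=[{"delta_pos": [0,0,0],"yaw": 0},{"delta_pos": [0,0,0],"yaw": 0},{"delta_pos": [0,0,0],"yaw": 0},{"delta_pos": [0,0,0],"yaw": 0},{"delta_pos": [0,0,0],"yaw": 0}])

```text
time_s: 16.73
tcp_pos: [0.5784, 0.1294, 0.2767]
orientation: [-0.64, 3.075, 0.001]
wrist_force: [-1.4, 1.3, 10.6]
opening: 0.217
gripper_force: 60.8
```

```bash
python3 st.py; python3 - <<'E'
from h import *
import cv2
from scipy.spatial.transform import Rotation as R
s=bot.state();g=s["tcp_pos"]+R.from_rotvec(s["orientation"]).apply([0,0,.155]);d=g[:2]-[.5355,.1154]
print(g,np.degrees(np.arctan2(d[1],d[0])),np.hypot(*d))
c=bot.get_image("scene")
cv2.imwrite("pics/c6.png",cv2.resize(c[140:350,240:450],(600,600),interpolation=cv2.INTER_CUBIC))
E
```

```text
16.7333 [0.5784 0.1294 0.2767] yaw 113.5 [-1.4  1.3 10.6] [0.16 0.34 0.04] 0.21688103944831225 [ 0.08  0.41 -0.13  1.03  0.   -0.33]
[0.57835216 0.12953583 0.1216966 ] 18.256403747934925 0.04512349324387382
```

View pics/c6.png

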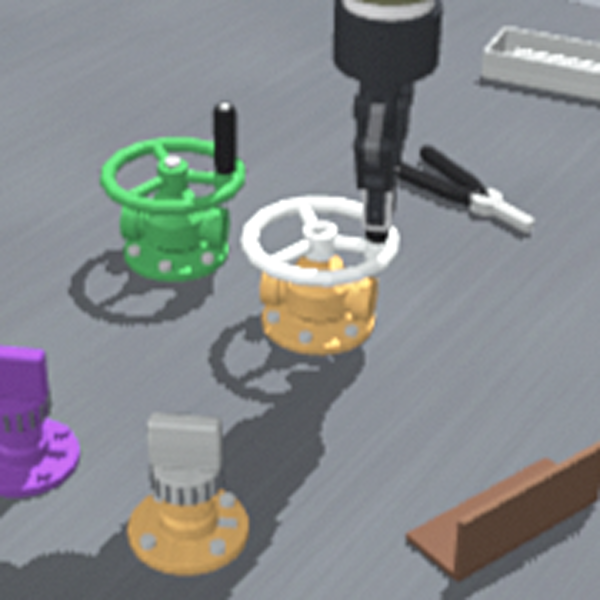

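The handle is still gripped (61 N) and sits 1.7° past two full turns. The cap bar still points at its lug, and the bystanders have not been moved.

```bash
python3 -c "
from station import bot
print(bot.close_job())"
```

```text
the job is handed in; nothing more can be done
None
```

I handed the job in with no verdict returned: the cap is home against its stop, and the wheel was closed to its stop and opened two full turns by my measurement (about 2° over), with the handle still gripped at about 61 N.

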